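# Latch the two-hole casting mould

## Robot

A 6-joint arm with a two-finger parallel gripper is mounted at the origin on the work surface. World frame = base frame: x ahead of the robot, y to its left, z up, the work surface at z = 0. Lengths are in mm, angles in rad, forces in N, time in s.
With the tool pointing down it reaches from about 275 to 775 mm from the base axis. Payload 14.6 kg.
Tool frame: the origin (TCP) lies on the centre line of the jaws, within the pads' length; the fingertips stand env.finger_overhang ahead of it and the grasp point (between the pads) lies 11 mm behind it (env.finger_overhang is the distance from the TCP to the fingertips, in mm); z points along the fingers, y is the direction in which the jaws open and shut (so a half turn about z gives the same grasp; the last joint's range is limited). The gripper opens to 85 mm and grips with 20 to 120 N. Pads are 22 mm wide; open, the fingers measure 114 mm over their backs; the gripper's body (76 mm by 85 mm) begins 54 mm behind the grasp point. The pads swing forward as they close: fully open they stand 13 mm farther back than shut.
Start: joints at [1.013, 0.263, -0.048, 1.259, 0, 1.415], TCP at [205.802, 482.984, 239.278] pointing down, gripper open.
Joint ranges: [-2.65, 2.65], [-0.89, 1.7], [-1.18, 1.37], [-2.13, 2.11], [-1.35, 1.29], [-3.14, 3.14]. Speed limits (rad/s): [1.89, 1.89, 2.57, 2.79, 3.14, 3.14].

## Interface

Orientations are given as a unit quaternion [x, y, z, w].
In Python, from cell import env, imaging, models gives the robot as it stands. The module is installed in compiled form; this text tells all that it offers.
- The arm moves only by the tool drive_tool, never from a script. Its argument "increments" is a list of rows, each a list of 7 numbers: the shift along the tool's x, y, z in mm, then the turn, a rotation vector about the tool's x, y, z in rad, then the opening, from -1 (shut) to 1 (fully open). In form: [[tx, ty, tz, rx, ry, rz, gripper], ...]. A call has 1 to 20 rows; each row is the pose to reach, as a shift and turn from the pose commanded when the call began, along the tool's axes at that moment; what a row does not reach only later rows make up. A row lasts 1/12 s, in which the tool goes at most 41.7 mm and 7.16 degrees, less where a joint would pass 70% of its speed; a pose out of reach is approached as far as the arm can. A call with a gripper value outside its range is refused whole. The fingers move at their own pace and stop on an object; "force" is the grip in N (left out, the last holds). Time passes only in rows, so rows that repeat a pose let the fingers close. It gives the time, the measured TCP pose, the force and the opening at its end, in the units of the state.
- env.observe(): the state, without advancing time (a new reading comes with each control period).
- imaging.camera(name): name is "scene" or "top"; returns the picture (480x640x3 uint8, blue, green, red); there is no depth.
- imaging.get_calibration(name): a dict with "fx", "fy", "cx", "cy" (pixels), "T" (4x4, takes a point from camera to world coordinates). Camera axes: x right, y up, looking along -z (the intrinsics and any distortion apply to the point x, -y, -z); pixel columns grow to the right and rows downward; lengths in mm; the calibration is good to about 2 mm. A picture is of the moment at which its call begins. get_calibration takes no time and is no camera call.
- env.sign_off(): hands the job in, once; it reports no verdict.
Trained networks look in the newest picture that a camera, given by its name, has taken for a name from the list of things; names that differ only in an ending like _2 or _b are one class to them, and where a whole thing is asked for, a point or a joint stands for the part that bears it (a point fixed in the world has none). Each returns a list of dicts, best first, with "conf" (0 to 1); they miss things now and then, are a little off and sometimes report something else, mostly with a low value. They report only what shows in the picture. A call takes as long as a camera call. They do not tell look-alikes from the thing itself.
- models.regions_of(camera, thing): "mask" (480x640 bool, what is visible of it) and "rect" ([centre column, centre row, width, height] in pixels, round what is visible of it).
- models.pinpoint(camera, thing): "centre" ([column, row] in pixels: a listed point, or the origin of a listed thing).
The state is a dict: "clock": time; "joint_pos": joint angles; "qd": joint speeds; "tau": joint torques, N m; "position": TCP position; "tool_rot": TCP orientation; "force": force on the tool from outside, world axes, zero at the start; "torque": the same for the moment, N m; "gripper_width": opening from 0.0 (shut) to 1.0 (fully open).
Only numpy, scipy, OpenCV 4.12 (cv2) and the standard library are available. Lean on these libraries where they do the work, as an engineer would, in place of code of your own. Each camera call takes 0.05 s, during which the arm holds its last target.

## Task

Get the larger, two-hole plaster casting mould ready to be filled: tip the raised claw of its draw latch down over the keeper bar on the far half, then swing the lever back, over centre, until it lies fully down and the two halves are drawn together. The smaller one-hole mould is drying: leave its latch lever standing up.

Things in the scene. Friction and masses are not known exactly. Their poses are not given: they have to be found in the camera images.
- lever_pivot (a point): Pivot pin of the steel draw latch on top of the larger mould: two white plaster halves, each 120 x 130 x 45 mm tall, end to end on a 12 mm board, two 30 mm square pour holes in the seam. Point: pin centre, 18 mm above the plaster, 35 mm from the seam, on the half nearer the robot, which is fixed. Axes: x level towards the keeper, z up; they do not turn with the lever.
- draw_lever (a joint): Its lever's angle, rad. 0 (stop): 15 deg from upright, leaning to the keeper; grows swinging back from the keeper; 1.867 (stop): fully down, about level over the near half. Starts at 0 to 0.1. Steel bar 95 mm long from the pin, 6 mm thick, 12 wide, thumb pad 24 wide, 28 long at its end. Stays where left; under 5 N at its end moves it; past centre (1.5) the sprung claw holds it down.
- claw_nose (a point): Its claw: 34 mm wide fork hinged on the lever, 24 mm from the pin (straight above it at draw_lever 0). Starts 53-65 deg above level, leaning to the keeper; falls by itself below about 45 deg. Point: inner face of the downturned tooth, 94.6 mm from the hinge. x hinge to tip, z out of the top face, which is 8 mm above and runs 14 mm back to 22 mm beyond. Tooth 5 mm thick, reaches 7 mm below.
- keeper (a point): The keeper on the larger mould's loose far half (about 0.85 kg, slides on the board, starts 3 to 8 mm from the near half): a level steel bar, 8 mm in diameter, between posts 50 mm apart. Point: the bar's centre, 11 mm above the plaster, 35 mm from that half's seam face. y along the bar, x away from the near half, z up.
- small_lever (a joint): Lever angle of the smaller mould's latch, to be left alone: one pour hole, halves 85 x 100 x 38 mm tall, 22 mm apart, on a 240 x 120 mm board beside the larger mould; same kind of latch, lever 70 mm. Rad, 0 to 0.1 (upright) at the start, grows as it is swung down.
There are look-alikes about, which are no part of the job. Leave any red or yellow look-alike of the part that bears keeper alone.

How it is judged:
By the outcome, as a careful person would: the job done as asked, in the order asked, and still so for the second after the job is handed in, with the robot touching nothing.
It also fails if it takes over 42 s, if anything falls off the work surface, if the arm or the gripper's body presses on something with over 40 N, if the wrist force passes 120 N, or if a joint passes its speed limit or range.

## Working session

There is one attempt and no reset: what is moved stays moved. The work goes in short steps, Python scripts to look and compute and a tool call to move; the robot and the scene stay as the last step left them, time stands still between calls to the robot, and variables do not carry over. Pictures are saved under pics/ and viewed, and the job is handed in when it is done.

Besides the shell and the picture viewer there is one more tool, called after "Emit:" as a command line: name --pt "numbers of a row" for each row, then --argument value for the rest. drive_tool: Moves the arm, as the interface text tells. Its arguments: {"type":"object","properties":{"increments":{"type":"array"},"force":{"type":"number"}},"required":["increments"]}

```bash
mkdir -p pics
python3 - <<'E'
from cell import env, imaging, models
import cv2
print(env.observe(), env.finger_overhang)
for c in ("scene","top"):
    im=imaging.camera(c); cv2.imwrite(f"pics/{c}0.png",im)
    k=imaging.get_calibration(c); print(c,k)
    for t in ("lever_pivot","claw_nose","keeper","draw_lever","small_lever"):
        try:
            print(t,[(d['centre'],round(d['conf'],2)) for d in models.pinpoint(c,t)])
        except Exception as e: print(t,e)
        try: print('  R',[([int(v) for v in d['rect']],round(d['conf'],2)) for d in models.regions_of(c,t)])
        except Exception as e: print(t,e)
E
```

```text
{'clock': 0.0, 'joint_pos': array([ 1.01272047e+00,  2.63582130e-01, -4.88807073e-02,  1.25935460e+00,
       -2.91417694e-05,  1.41550847e+00]), 'qd': array([ 1.25599542e-03,  1.72428855e-03, -1.02473771e-03, -8.43049945e-04,
       -9.21078250e-04, -1.04349838e-05]), 'tau': array([ 7.85392567e-04, -6.37603641e+01,  3.84566867e+01,  1.39745307e-02,
       -6.23388837e-05, -8.17029559e-05]), 'position': array([205.68171116, 482.79537485, 238.8150136 ]), 'tool_rot': array([ 2.00035317e-01,  9.79788554e-01, -4.83506527e-04, -1.64614306e-04]), 'force': array([-0.27774765,  0.29476938,  0.3228565 ]), 'torque': array([-0.00594499, -0.06360843,  0.02258642]), 'gripper_width': 0.9996091877268811} 8.0
scene {'fx': 471.6178887633493, 'fy': 471.6178887633493, 'cx': 320.22057672374257, 'cy': 231.9823035449221, 'T': array([[ 8.98221035e-01, -3.31759819e-01,  2.88330357e-01,
         7.01357047e+02],
       [ 4.39192688e-01,  6.51195272e-01, -6.18913969e-01,
        -5.02654019e+02],
       [ 1.75714212e-02,  6.82554130e-01,  7.30623778e-01,
         7.26395651e+02],
       [ 0.00000000e+00,  0.0
[... 793 characters left out ...]
9528e-03,  2.37832465e-02,
         1.07059753e+01],
       [ 2.39641432e-02,  8.50867066e-02,  9.96085324e-01,
         1.06375772e+03],
       [ 0.00000000e+00,  0.00000000e+00,  0.00000000e+00,
         1.00000000e+00]])}
lever_pivot [([176.3, 211.0], 0.73)]
  R []
claw_nose [([171.8, 170.3], 0.96)]
  R [([171, 174, 25, 26], 0.75)]
keeper [([192.4, 166.5], 0.93), ([176.5, 347.2], 0.78), ([409.6, 337.1], 0.73), ([179.4, 211.1], 0.28)]
  R [([175, 361, 80, 77], 0.96), ([393, 331, 94, 92], 0.91), ([201, 162, 94, 91], 0.86)]
draw_lever it knows: claw_nose, keeper, lever_pivot
  R [([171, 188, 22, 52], 0.95)]
small_lever it knows: claw_nose, keeper, lever_pivot
  R [([439, 187, 32, 34], 0.64)]
```

View pics/scene0.png

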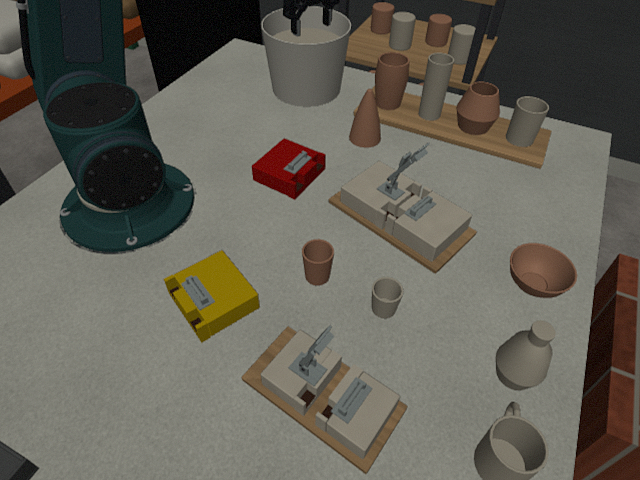

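View pics/top0.png

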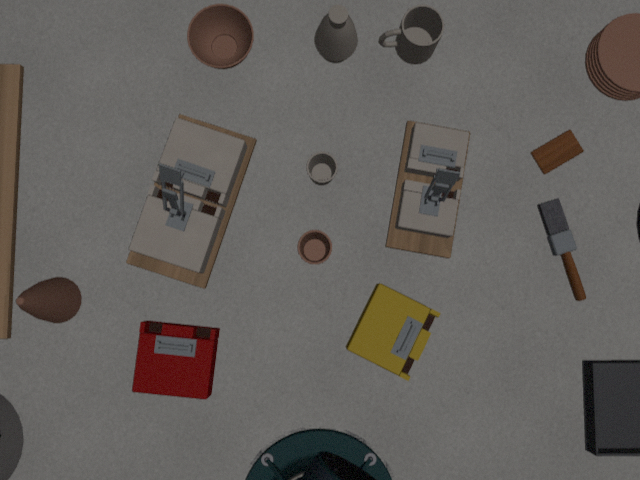

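Run:
```python
import cv2
a=cv2.imread("pics/scene0.png")[110:290,330:510]
b=cv2.imread("pics/top0.png")[110:290,110:290]
cv2.imwrite("pics/crop0.png",cv2.hconcat([cv2.resize(a,(400,400),interpolation=3),cv2.resize(b,(400,400),interpolation=3)]))
```

```text
(no output)
```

View pics/crop0.png

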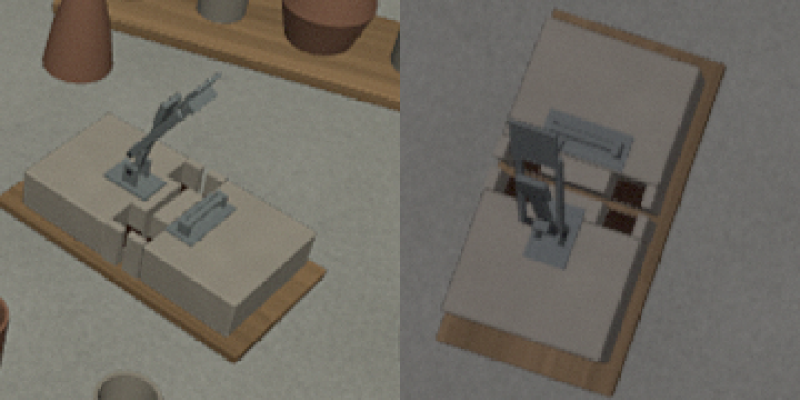

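Scene: the larger two-hole mould is at scene (400,210) / top (190,200); the small mould is at scene (325,390) / top (432,190). 
Candidates for the keeper in the top view: on the big mould (192,167), red block (176,347), yellow block (410,337), small mould (439,155). I choose (192,167). 
Candidates for the lever and claw: big mould (171,188) or small mould (439,187). I choose the first; the crop confirms two pour holes and a raised claw.

```bash
cat > h.py <<'E'
import numpy as np
from cell import env, imaging, models
from scipy.spatial.transform import Rotation as R
K={c:imaging.get_calibration(c) for c in("scene","top")}
def ray(c,p):
    k=K[c];d=np.array([(p[0]-k['cx'])/k['fx'],-(p[1]-k['cy'])/k['fy'],-1.]);T=k['T']
    d=T[:3,:3]@d;return T[:3,3],d/np.linalg.norm(d)
def tri(ps,pt):
    A=np.zeros((3,3));b=np.zeros(3);L=[]
    for c,p in(("scene",ps),("top",pt)):
        o,d=ray(c,p);M=np.eye(3)-np.outer(d,d);A+=M;b+=M@o;L.append((o,M))
    x=np.linalg.solve(A,b);return x,[np.linalg.norm(M@(x-o)) for o,M in L]
def onz(c,p,z):
    o,d=ray(c,p);return o+d*(z-o[2])/d[2]
def proj(c,X):
    k=K[c];T=k['T'];q=T[:3,:3].T@(np.asarray(X)-T[:3,3]);return np.array([k['cx']+k['fx']*q[0]/-q[2],k['cy']-k['fy']*q[1]/-q[2]])
E
python3 - <<'E'
from h import *
np.set_printoptions(precision=1,suppress=True)
for n,s,t,z in(("pivot",(392.1,182.6),(176.3,211),75),("keeper",(422.2,202.4),(192.4,166.5),68),("nose",(416.9,154.1),(171.8,170.3),None)):
    x,e=tri(s,t);print(n,x,e)
    if z:print(onz("scene",s,z),onz("top",t,z))
# board corners etc top: near-half corners
for n,t,z in(("nearL",(132,255),57),("nearR",(203,272),57),("farL",(180,117),57),("farR",(245,138),57)):
    print(n,onz("top",t,z))
import cv2
for c,x0,y0 in(("scene",360,130),("top",145,150)):
    im=cv2.imread(f"pics/{c}0.png")[y0:y0+90,x0:x0+90];im=cv2.resize(im,(600,600),interpolation=2);im=cv2.convertScaleAbs(im,alpha=1.5)
    cv2.imwrite(f"pics/z_{c}.png",im)
E
```

```text
pivot [517.6 243.   77.4] [np.float64(0.34688802441394967), np.float64(0.34688802441384464)]
[516.6 245.5  75. ] [518.2 243.8  75. ]
keeper [593.6 217.2  75.2] [np.float64(1.9235617433512966), np.float64(1.9235617433511936)]
[590.7 223.8  68. ] [596.9 219.5  68. ]
nose [563.  225.5 180.6] [np.float64(3.6467863490269568), np.float64(3.646786349026901)]
nearL [444.  322.1  57. ]
nearR [415.  199.8  57. ]
farL [687.7 245.4  57. ]
farR [650.8 130.8  57. ]
```

View pics/z_scene.png

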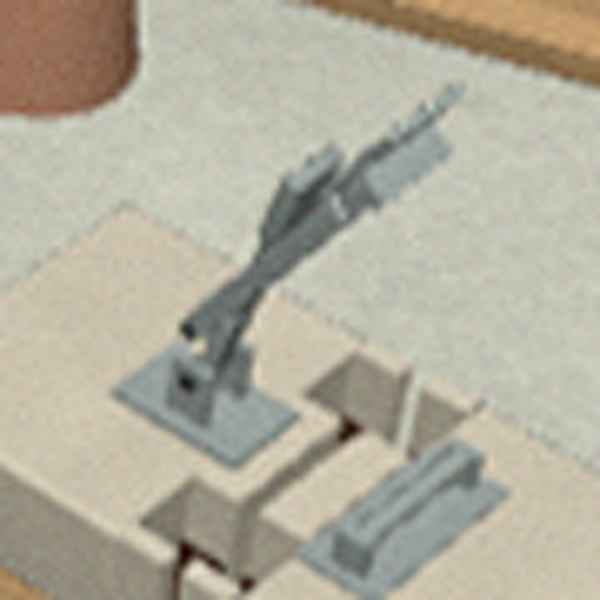

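View pics/z_top.png

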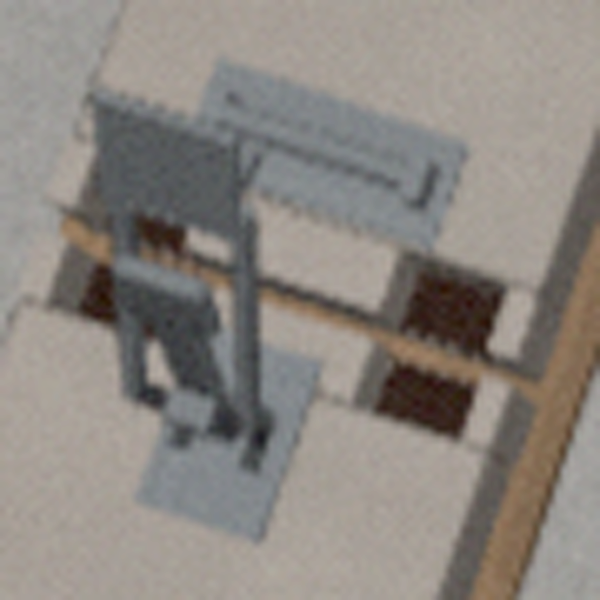

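Run:
```python
import cv2
for c,x0,y0,w,h in(("scene",325,130,155,140),("top",120,105,145,185)):
    im=cv2.imread(f"pics/{c}0.png")[y0:y0+h,x0:x0+w]
    s=600/h
    s=4 if c=="scene" else 3.2
    s=5 if c=="scene" else 3.2
    im=cv2.resize(im,None,fx=s,fy=s,interpolation=2);im=cv2.convertScaleAbs(im,alpha=1.4)
    for i in range(0,w,20):
        cv2.line(im,(int(i*s),0),(int(i*s),5),(0,0,255),1);cv2.putText(im,str(x0+i),(int(i*s),15),0,.35,(0,0,255))
    for i in range(0,h,20):
        cv2.line(im,(0,int(i*s)),(5,int(i*s)),(0,0,255),1);cv2.putText(im,str(y0+i),(6,int(i*s)),0,.35,(0,0,255))
    cv2.imwrite(f"pics/m_{c}.png",im[:600,:800])
```

```text
(no output)
```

View pics/m_scene.png

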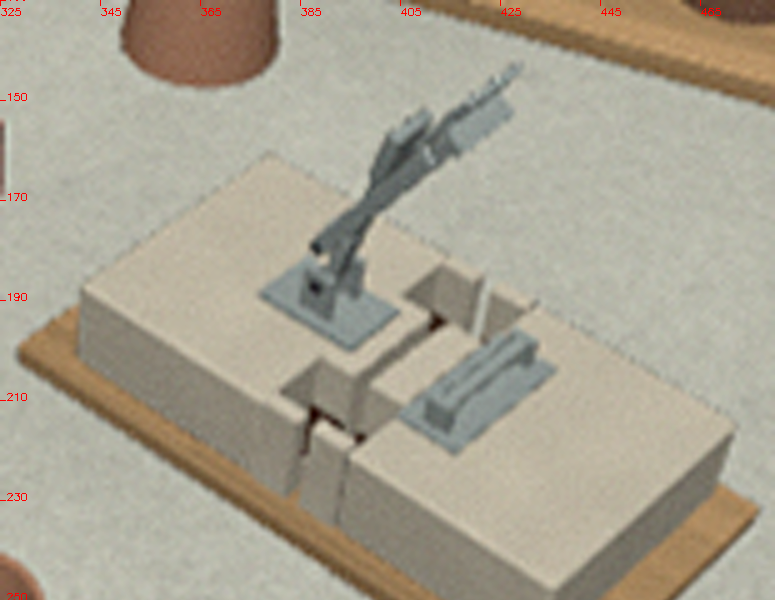

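View pics/m_top.png

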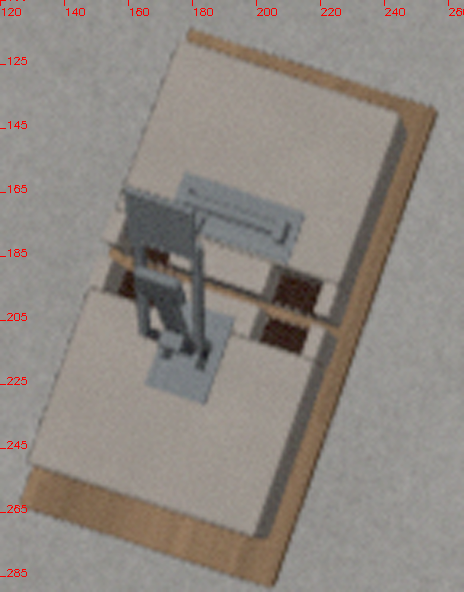

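```bash
cat > fit.py <<'E'
from h import *
from scipy.optimize import least_squares
obs=[("top",(129.4,250.3),-120,65,0),("top",(199.7,272.8),-120,-65,0),("top",(177.2,118.1),120,65,1),("top",(245.6,140.9),120,-65,1),
("scene",(378.6,160.4),-120,65,0),("scene",(341,188),-120,-65,0),("scene",(472,216),120,65,1),("scene",(435.6,248.4),120,-65,1)]
def X(p,a,b,z,f=0):
    a=a+f*p[3];c,s=np.cos(p[2]),np.sin(p[2]);return np.array([p[0]+c*a-s*b,p[1]+s*a+c*b,z])
def res(p):
    r=[]
    for c,q,a,b,f in obs:
        off=p[4:6] if c=="scene" else p[6:8]
        r+=list(proj(c,X(p,a,b,57,f))+off-q)
    return np.array(r+list(p[4:8]*.7))
s=least_squares(res,[550,235,-.28,5,0,0,0,0]);P=s.x
if __name__=="__main__":
    np.set_printoptions(precision=2,suppress=True)
    print(P,s.fun)
    pv=X(P,-35,0,75);k=X(P,35,0,68,1);print("pivot",pv,"keeper",k)
    for c,o in(("scene",P[4:6]),("top",P[6:8])):print(c,proj(c,pv)+o,proj(c,k)+o)
    for n,q in(("L",(165.6,224.7)),("R",(184.7,231.3)),("RF",(192.8,204.4)),("k1",(177.2,158.8)),("k2",(214.7,171.6)),("k3",(210.6,186.9))):
        w=onz("top",np.array(q)-P[6:8],59);d=w-pv;c,s_=np.cos(P[2]),np.sin(P[2]);print(n,c*d[0]+s_*d[1],-s_*d[0]+c*d[1])
E
python3 fit.py
```

```text
[549.04 227.96  -0.32   5.2    0.88   1.49  -0.48   1.15] [-0.61 -0.69  0.64  0.46 -0.73 -0.31  0.93 -0.03  0.31  0.55 -0.75 -0.38
  0.22 -1.24 -0.22  0.34  0.61  1.04 -0.34  0.8 ]
pivot [515.78 238.86  75.  ] keeper [587.24 215.44  68.  ]
scene [391.49 185.84] [420.16 205.87]
top [178.68 213.59] [194.17 173.2 ]
L -24.45181688338471 19.079467161000863
R -24.932689463764078 -15.907269960375032
RF 23.777890386056242 -13.586465508175724
k1 91.10187019185675 38.75074644735891
k2 90.37191296406118 -30.546331603975545
k3 62.571371771167506 -32.669000838114016
```

Pivot is about (517,240.5,75) and keeper about (589,218,68), with the mould's yaw about -0.30. The claw elevation comes out near 59°, which is consistent with the text. First move: turn the tool so its x axis is -u, shut the jaws, and go above and behind the claw end.

```bash
cat > go.py <<'E'
from h import *
pv=np.array([517,240.5,75.]);yaw=-.303
u=np.array([np.cos(yaw),np.sin(yaw),0]);n=np.array([-u[1],u[0],0]);z=np.array([0,0,1.])
def inc(a,h,lat=0):
    "increment to have the fingertips at a along u, h above pin"
    o=env.observe();Rt=R.from_quat(o['tool_rot']);t=pv+a*u+lat*n+(h+8)*z
    Rg=R.from_matrix(np.c_[-u,n,-z])
    return np.r_[Rt.inv().apply(t-o['position']),(Rt.inv()*Rg).as_rotvec()]
E
python3 - <<'E'
from go import *
np.set_printoptions(precision=3,suppress=True)
print(inc(34,165),inc(38,140))
E
```

```text
[-415.167  -97.677   -8.722    0.       0.      -0.1  ] [-419.147  -97.278   16.278    0.       0.      -0.1  ]
```

Emit:
drive_tool --pt "0 0 -20 0 0 0 -1" --pt "-30 -7 -35 0 0 -0.01 -1" --pt "-60 -14 -35 0 0 -0.02 -1" --pt "-90 -21 -35 0 0 -0.03 -1" --pt "-120 -28 -35 0 0 -0.04 -1" --pt "-150 -35 -35 0 0 -0.05 -1" --pt "-180 -42 -35 0 0 -0.06 -1" --pt "-210 -49 -35 0 0 -0.07 -1" --pt "-240 -56 -35 0 0 -0.08 -1" --pt "-270 -63 -35 0 0 -0.09 -1" --pt "-300 -70 -35 0 0 -0.1 -1" --pt "-330 -77 -35 0 0 -0.1 -1" --pt "-360 -84 -30 0 0 -0.1 -1" --pt "-385 -91 -25 0 0 -0.1 -1" --pt "-405 -95 -18 0 0 -0.1 -1" --pt "-415 -98 -9 0 0 -0.1 -1" --pt "-415 -98 -9 0 0 -0.1 -1" --pt "-415 -98 -9 0 0 -0.1 -1" --force 40

```text
clock: 2.4
position: [548.6, 230.2, 247.7]
tool_rot: [0.151, 0.989, -0.0, -0.001]
force: [-0.8, 0.5, -0.0]
gripper_width: 0.003
```

```bash
cat > snap.py <<'E'
import sys,cv2
from go import *
np.set_printoptions(precision=3,suppress=True)
i=sys.argv[1]
out=[]
for c,x0,y0,w in(("scene",340,80,170),("top",110,100,170)):
    im=imaging.camera(c);cv2.imwrite(f"pics/{c}{i}.png",im);out.append(cv2.resize(im[y0:y0+w,x0:x0+w],(400,400),interpolation=2))
cv2.imwrite(f"pics/pair{i}.png",cv2.convertScaleAbs(cv2.hconcat(out),alpha=1.3))
o=env.observe();d=o['position']-pv
print("t",o['clock'],"tip a,lat,h",d@u,d@n,d[2]-8,"F",o['force'],o['gripper_width'],R.from_quat(o['tool_rot']).as_matrix()[:,0])
E
python3 snap.py 1
```

```text
t 2.5 tip a,lat,h 32.81568713045403 0.1855035205814256 165.738866830495 F [-0.296  0.26   0.146] 0.003095650485650441 [-0.955  0.297 -0.   ]
```

View pics/pair1.png

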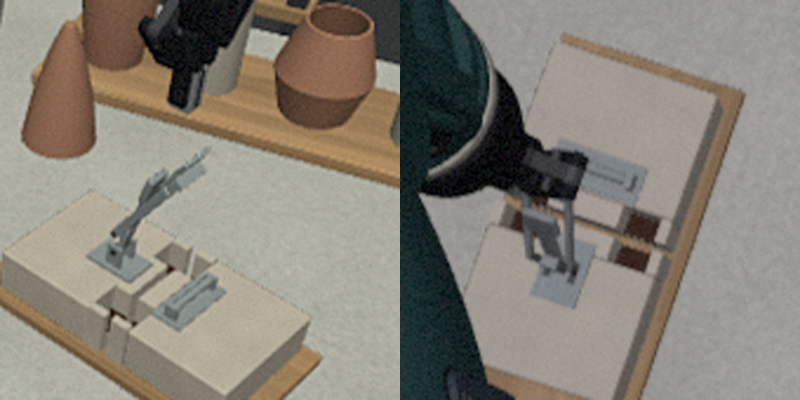

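The gripper is shut and sits above the latch: tip at scene pixel ~(418,125), claw tip at (428,144). Next, down behind the claw end and then forward and down.

Emit:
drive_tool --pt "-2 0 15 0 0 0 -1" --pt "-3 0 28 0 0 0 -1" --pt "-3 0 36 0 0 0 -1" --pt "-5 0 42 0 0 0 -1" --pt "-8 0 46 0 0 0 -1" --pt "-11 0 50 0 0 0 -1" --pt "-14 0 55 0 0 0 -1" --pt "-17 0 60 0 0 0 -1" --pt "-20 0 65 0 0 0 -1" --pt "-23 0 70 0 0 0 -1" --pt "-26 0 75 0 0 0 -1" --pt "-29 0 79 0 0 0 -1" --pt "-32 0 82 0 0 0 -1" --pt "-32 0 82 0 0 0 -1" --pt "-32 0 82 0 0 0 -1" --pt "-32 0 82 0 0 0 -1"

```text
clock: 3.83
position: [579.7, 220.7, 166.5]
tool_rot: [0.151, 0.989, 0.0, 0.0]
force: [0.5, 0.1, -0.2]
gripper_width: 0.002
```

```bash
python3 snap.py 2
```

```text
t 3.9333 tip a,lat,h 65.75083367501587 -0.1729034575387783 83.5869307627269 F [ 1.363 -0.279  0.384] 0.00313958309249099 [-0.955  0.298 -0.   ]
```

View pics/pair2.png

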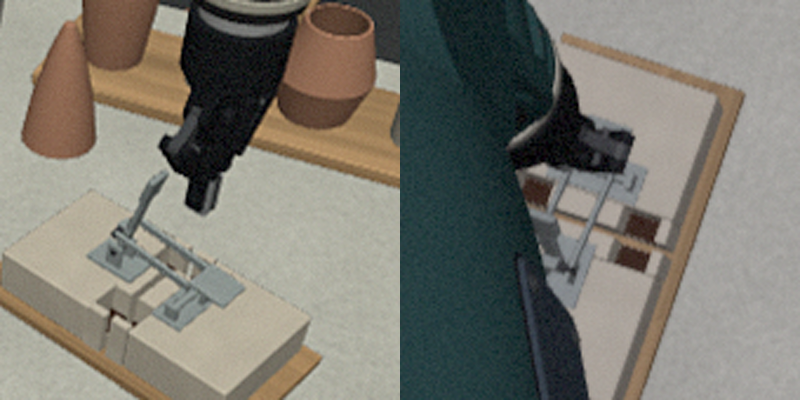

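Run:
```python
import cv2
im=cv2.imread("pics/scene2.png")[165:235,380:460]
cv2.imwrite("pics/z2.png",cv2.convertScaleAbs(cv2.resize(im,None,fx=8,fy=8,interpolation=2),alpha=1.4))
from h import *
for t in("claw_nose","keeper"):print(t,[(d['centre'],d['conf']) for d in models.pinpoint("scene",t)])
```

```text
claw_nose [([427.4, 201.8], 0.79), ([420.6, 203.6], 0.45)]
keeper [([420.5, 205.4], 0.84), ([197.9, 287.6], 0.77), ([296.7, 161.0], 0.6)]
```

View pics/z2.png

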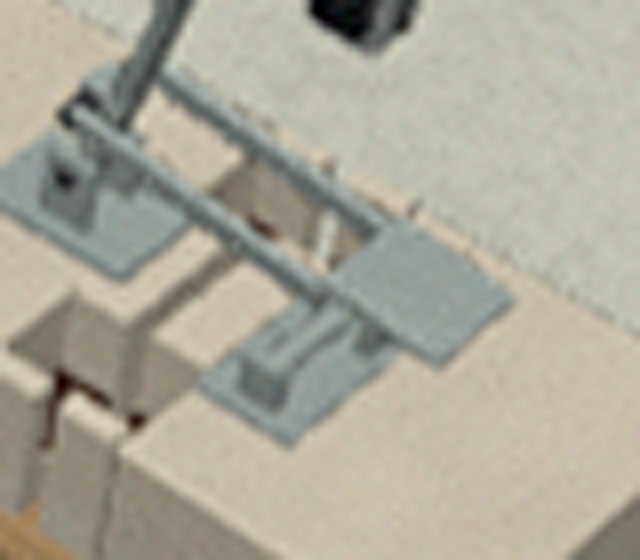

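Run:
```python
from go import *
P=np.array([.88,1.49])
def pj(a,l,h):
    q=proj("scene",pv+a*u+l*n+h*z)+P;return ((q-[380,165])*8).round()
t=np.radians(22)
def cl(r,h,l):
    return pj(-1+r*np.cos(t)+h*np.sin(t),l,24-r*np.sin(t)+h*np.cos(t))
for r in(80.6,116.6):
    for l in(17,-17):print("plate",r,l,cl(r,8,l))
print("tooth bottom",cl(97,-7,-17),cl(97,-7,17))
print("bar",pj(76,-25,-7),pj(76,0,-7),pj(76,25,-7),"pin",pj(0,0,0))
```

```text
plate 80.6 17 [380. 269.]
plate 80.6 -17 [302. 335.]
plate 116.6 17 [479. 371.]
plate 116.6 -17 [403. 439.]
tooth bottom [319. 411.] [396. 344.]
bar [275. 373.] [333. 324.] [389. 276.] pin [ 99. 164.]
```

The claw has dropped, but its end plate looks higher than a rest on the bar should be. It may still be falling, so I move to the lever's front side and look again.

Emit:
drive_tool --pt "0 0 -5 0 0 0 -1" --pt "0 0 -5 0 0 0 -1" --pt "0 0 -5 0 0 0 -1" --pt "0 0 -5 0 0 0 -1"

```text
clock: 4.37
position: [579.7, 220.6, 171.4]
tool_rot: [0.151, 0.989, 0.0, 0.0]
force: [-0.3, -0.7, 0.7]
gripper_width: -0.005
```

```bash
python3 snap.py 3
python3 - <<'E'
import cv2
im=cv2.imread("pics/scene3.png")[150:235,370:465]
cv2.imwrite("pics/z3.png",cv2.convertScaleAbs(cv2.resize(im,None,fx=7,fy=7,interpolation=2),alpha=1.4))
E
```

```text
t 4.4667 tip a,lat,h 65.76515148920255 -0.2781902681739336 88.22299553911597 F [-0.165 -0.258 -0.12 ] -0.0015455103019251272 [-0.955  0.298  0.   ]
```

View pics/z3.png

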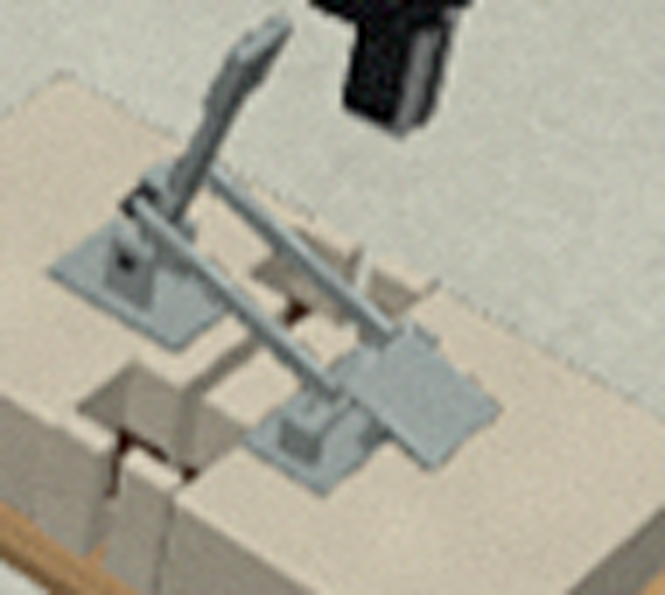

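It was falling and has now nearly reached the predicted rest on the bar. I lower the fingers in front of the lever, then check again.

Emit:
drive_tool --pt "2 0 5 0 0 0 -1" --pt "4 0 10 0 0 0 -1" --pt "6 0 14 0 0 0 -1" --pt "6 0 16 0 0 0 -1" --pt "6 0 16 0 0 0 -1"

```text
clock: 4.88
position: [573.5, 222.4, 154.6]
tool_rot: [0.151, 0.989, -0.0, -0.001]
force: [0.8, -0.8, -0.0]
gripper_width: 0.004
```

```bash
python3 snap.py 4
python3 - <<'E'
import cv2
im=cv2.imread("pics/scene4.png")[150:235,370:465]
cv2.imwrite("pics/z4.png",cv2.convertScaleAbs(cv2.resize(im,None,fx=7,fy=7,interpolation=2),alpha=1.4))
E
```

```text
t 4.9833 tip a,lat,h 59.760054611933164 -0.27730546419305657 72.2409373059175 F [ 0.425 -0.059 -0.037] -0.0004810245440468282 [-0.955  0.298  0.   ]
```

View pics/z4.png

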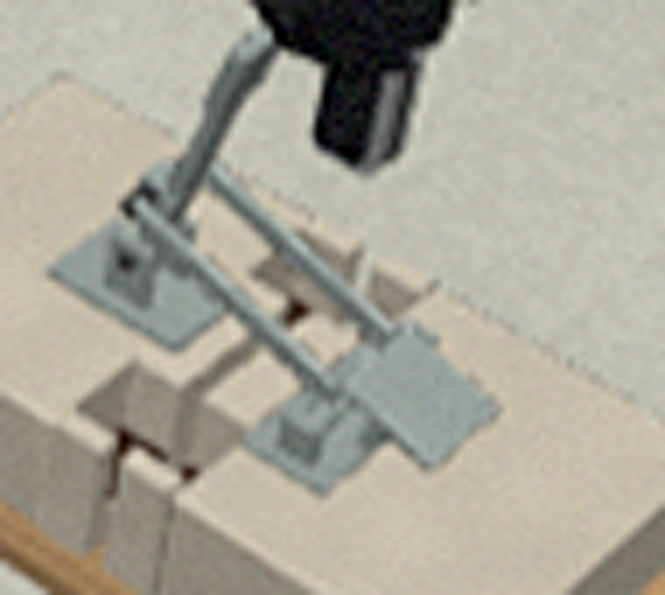

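The claw has settled over the bar: plate at zoom (420,400), tooth beyond the bar, lever upright. Now I sweep the lever back along its arc, first half.

Emit:
drive_tool --pt "10 0 -1 0 0 0 -1" --pt "19 0 -2 0 0 0 -1" --pt "26 0 -3 0 0 0 -1" --pt "33 0 -4 0 0 0 -1" --pt "40 0 -5 0 0 0 -1" --pt "46 0 -6 0 0 0 -1" --pt "53 0 -6 0 0 0 -1" --pt "60 0 -5 0 0 0 -1" --pt "66 0 -4 0 0 0 -1" --pt "73 0 -2 0 0 0 -1" --pt "79 0 0 0 0 0 -1" --pt "85 0 3 0 0 0 -1" --pt "91 0 6 0 0 0 -1" --pt "97 0 10 0 0 0 -1" --pt "97 0 10 0 0 0 -1"

```text
clock: 6.23
position: [479.8, 251.5, 144.4]
tool_rot: [0.151, 0.989, -0.0, -0.001]
force: [0.5, 1.2, 0.5]
gripper_width: -0.001
```

```bash
python3 snap.py 5
```

```text
t 6.3333 tip a,lat,h -37.63756286019921 -0.44947927730967496 61.981474266808846 F [ 0.001 -0.34  -0.419] 0.0029009651408294854 [-0.955  0.298  0.001]
```

View pics/pair5.png

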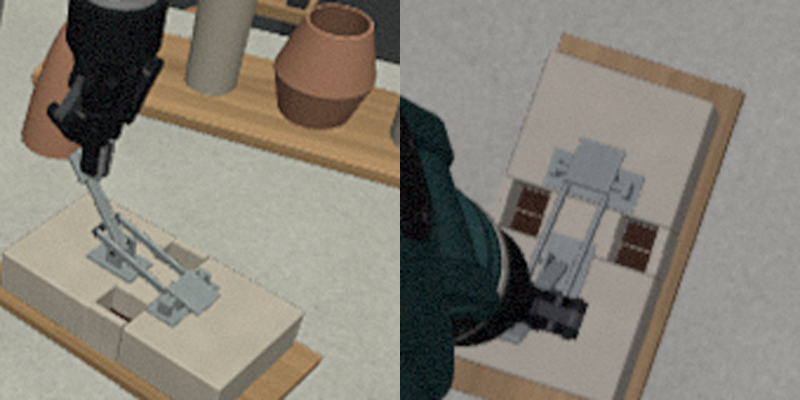

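The lever is at about 55-60° and the halves have already drawn together. Second half of the arc.

Emit:
drive_tool --pt "4.5 0 5 0 0 0 -1" --pt "9 0 9.5 0 0 0 -1" --pt "13.5 0 15 0 0 0 -1" --pt "17.5 0 20.5 0 0 0 -1" --pt "21 0 26.5 0 0 0 -1" --pt "24 0 32.5 0 0 0 -1" --pt "26 0 39 0 0 0 -1" --pt "27.5 0 45.5 0 0 0 -1" --pt "29 0 52 0 0 0 -1" --pt "29.5 0 59 0 0 0 -1" --pt "29.5 0 59 0 0 0 -1"

```text
clock: 7.25
position: [452.6, 259.9, 84.8]
tool_rot: [0.151, 0.989, -0.0, -0.001]
force: [0.4, -1.0, -0.6]
gripper_width: 0.0
```

```bash
python3 snap.py 6
```

```text
t 7.35 tip a,lat,h -66.72306555328043 -0.41278830204770545 3.0315146167234985 F [-0.499  0.044  0.316] -0.0004325613418893847 [-0.954  0.298  0.   ]
```

View pics/pair6.png

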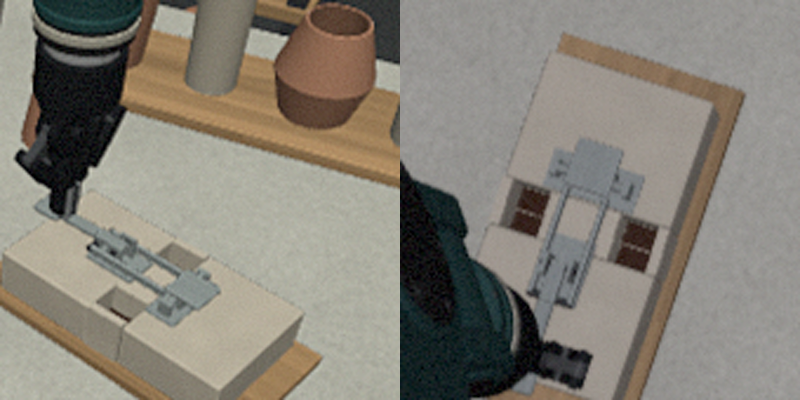

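The lever looks down. I press a little further to check it is on its stop.

Emit:
drive_tool --pt "0 0 1.5 0 0 0 -1" --pt "0 0 3 0 0 0 -1" --pt "0 0 4 0 0 0 -1" --pt "0 0 5 0 0 0 -1" --pt "0 0 5 0 0 0 -1"

```text
clock: 7.77
position: [453.8, 260.3, 83.4]
tool_rot: [0.151, 0.989, 0.001, 0.001]
force: [-9.8, -3.4, 35.2]
gripper_width: -0.002
```

```bash
python3 -c "
from go import *
o=env.observe();d=o['position']-pv;print(d@u,d@n,d[2]-8,o['force'])"
```

```text
-66.26734071023475 0.0727454853732403 0.37512686751492197 [-9.78717761 -3.39543998 35.2307657 ]
```

It is firm against the stop, with 35 N at the fingertip. Retract straight up and away.

Emit:
drive_tool --pt "0 0 -10 0 0 0 -1" --pt "0 0 -30 0 0 0 -1" --pt "0 0 -60 0 0 0 -1" --pt "0 0 -90 0 0 0 -1" --pt "0 0 -120 0 0 0 -1" --pt "30 20 -140 0 0 0 -1" --pt "60 50 -150 0 0 0 -1" --pt "90 80 -150 0 0 0 -1" --pt "120 110 -150 0 0 0 -1" --pt "140 140 -150 0 0 0 -1" --pt "140 140 -150 0 0 0 -1" --pt "140 140 -150 0 0 0 -1"

```text
clock: 8.77
position: [360.5, 437.0, 231.0]
tool_rot: [0.149, 0.989, -0.0, -0.0]
force: [-0.2, -0.3, -0.5]
gripper_width: -0.0
```

```bash
python3 snap.py 7
python3 - <<'E'
import cv2
im=cv2.imread("pics/scene7.png")[150:235,340:460]
cv2.imwrite("pics/z7.png",cv2.convertScaleAbs(cv2.resize(im,None,fx=6,fy=6,interpolation=2),alpha=1.4))
im=cv2.imread("pics/scene7.png");cv2.imwrite("pics/full7.png",im)
E
```

```text
t 8.8667 tip a,lat,h -206.51762622795832 139.3726630742266 148.18495440015388 F [0.805 0.369 0.169] -0.0027648435076778116 [-0.955  0.298 -0.   ]
```

View pics/pair7.png

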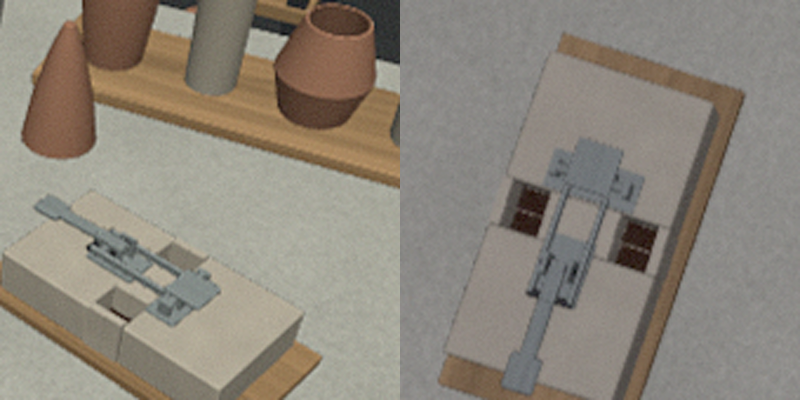

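View pics/z7.png

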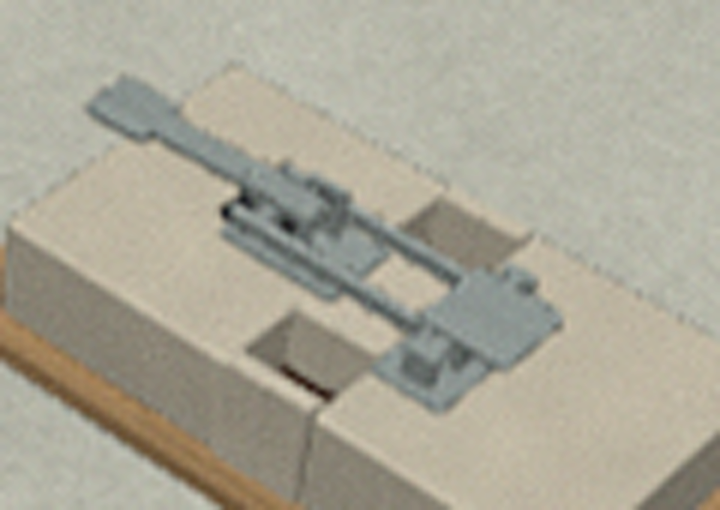

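View pics/full7.png

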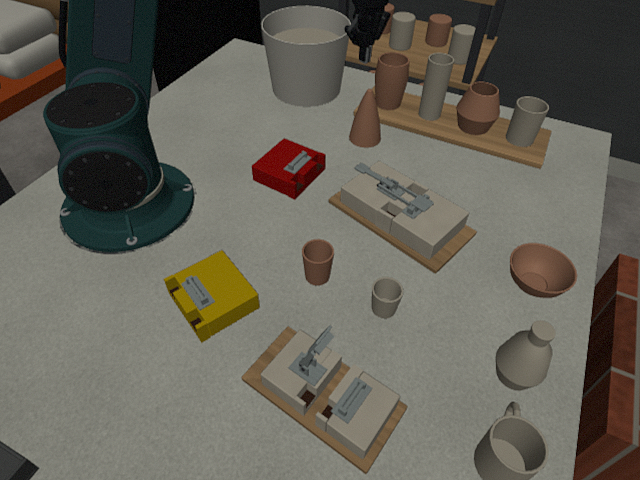

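The lever lies flat, the claw is over the keeper and the seam is closed. The small lever still stands at scene (318,345). One numeric check of the lever tip's height.

Run:
```python
from go import *
im_s=(340+107/6,150+107/6); im_t=(110+118*.425,100+386*.425)
x,e=tri(im_s,im_t);d=x-pv;print(x,e,d@u,d@n,d[2])
# predicted pad end in scene for level lever, and 5deg short
for q in(1.867,1.75,1.6):
    f=q-np.radians(15);print(q,proj("scene",pv-95*np.sin(f)*u+95*np.cos(f)*z)+[.88,1.49])
print(im_s)
o=env.observe();print(o['clock'])
```

```text
[428.20808471 272.10940205  62.39727092] [np.float64(0.04095923645920191), np.float64(0.04095923645923561)] -94.17882330349013 3.6752905165521446 -12.602729081289446
1.867 [357.70523291 166.59910068]
1.75 [358.17776429 162.64403118]
1.6 [359.45865625 157.92930175]
(357.8333333333333, 167.83333333333334)
8.8667
```

The lever end projects to (357.7,166.6) for an angle of 1.867 and I see (357.8,167.8), so it is fully down.

```bash
python3 -c "
from cell import env
print(env.sign_off())"
```

```text
the job is handed in; nothing more can be done
None
```

The larger mould is latched and the job is handed in, at about 9 s of the 42 s allowed. I tipped its claw down over the keeper bar with the shut fingertips, let it settle, then swung the lever back over centre to its stop. I pressed it there with about 35 N at the fingertips and backed the arm away.

**Last checks:**
- **Lever:** its end appears in the scene picture at pixel (357.8, 167.8). The fully-down angle predicts (357.7, 166.6).
- **Claw and halves:** the claw plate sits over the keeper, and the gap between the halves is closed in both views.
- **Everything else:** the smaller mould's lever is still standing, and the red and yellow look-alikes have not moved.

**One disagreement:** a rough two-view estimate put the lever end about 12 mm lower than expected. I put this down to my pixel picks and the calibration offset. The single-view match and the firm stop both say the lever is down.

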